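# Gauge a dowel through shrinking rings

## Task

Gauge the dowel that lies in the rack's slot set apart from the other two, nearest the gauge: take it near its far end, line it up with the sloping row of rings and pass it down through them, largest ring first, until you feel a ring stop it. Press only lightly (no more than about 20 N), keep hold of it until you have felt the stop for a moment, then let it go and leave it in the gauge, still against the ring that stopped it. Leave the two other dowels in the rack and everything else on the bench alone.

Things in the scene. Friction and masses are not known exactly. Their poses are not given: they have to be found in the camera images.
- gauge: the gauge, a fixed plywood stand with a sloping row of five square aluminium ring plates. Origin on the bench under the smallest ring; x level along the row from the smallest (lowest) to the largest (highest) ring, z up. Its place and yaw vary. A dowel may not slide down the row by its own weight: run it down in the gripper until a ring is felt to stop it; once released there it stays.
- bed: the gauge's sloping plywood bed; its frame gives the bores' common axis. Origin on that axis, 60 mm above the bench. x: along the axis, rising 28 degrees, out of the largest ring; y level; z square to both, 28 degrees from vertical. The row of plates (ring_row) is clamped anywhere within 18 mm up or down along x of its middle setting; where is not reported. The bed lies 35 mm under the axis, x -33 to 150 mm.
- bed_mid (a point): a point on the bores' axis at bed x = 128 mm: with the row at its middle setting, the centre of the largest ring's upper face. At that setting the upper faces (where a dowel comes from) of the plates with 20, 27, 34, 41, 48 mm bores lie at bed x = 0, 32, 64, 96, 128 mm; all shift together by up to 18 mm. Plates 70 mm square, 10 mm thick below those faces; rigid, they do not yield.
- rack: the fixed dowel rack: wood base 100 x 300 x 20 mm, three parallel V slots. Origin on the bench; x along the slots, away from the robot; slots at y = -90 (set apart), 30, 110 mm. Each slot has two V supports 12 mm thick, at x = -35 and 12 mm, 45 degree sides, 24 mm to each side, up to 64 mm high. Dowels lie level along x with their middle at x = 0, so the far end hangs free.
- lone_slot (a point): middle of the slot set apart from the other two, the one nearest the gauge (rack x = 0, y = -90 mm, 60 mm above the bench). The dowel whose centre is nearest to it is the one to be gauged.
- thick_center (a point): centre of the thickest and shortest wooden dowel: a plain cylinder 38.5 mm in diameter, 132 mm long, under 150 g; x along its length, pointing away from the robot as it lies in the rack (centre 67 mm above the bench). It may lie in any of the three slots. By its size it passes the 41 mm ring and is stopped by the upper face of the 34 mm ring.
- mid_center (a point): centre of the middle wooden dowel: a plain cylinder 31.5 mm in diameter, 164 mm long, under 150 g; x along its length, pointing away from the robot as it lies in the rack (centre 62 mm above the bench). It may lie in any of the three slots. By its size it passes the 34 mm ring and is stopped by the upper face of the 27 mm ring.
- thin_center (a point): centre of the thinnest and longest wooden dowel: a plain cylinder 24.5 mm in diameter, 196 mm long, under 150 g; x along its length, pointing away from the robot as it lies in the rack (centre 57 mm above the bench). It may lie in any of the three slots. By its size it passes the 27 mm ring and is stopped by the upper face of the 20 mm ring.
- jar: a squat clear jar, 68 mm across, 60 mm high, beside the gauge; not to be moved
- screwdriver: a screwdriver about 190 mm long lying on the left of the rack; not to be moved
- hammer: a hammer lying on the right; not to be moved
- blank: a dark wood blank 240 x 70 x 22 mm, lying flat on the left; not to be moved
- sander: a cork sanding block 110 x 65 x 35 mm, in front of the robot; not to be moved
- glue: a squat white glue bottle 60 mm across, 90 mm high, beyond the gauge; not to be moved
- brush: a brush lying at the far side; not to be moved
Things that resemble listed ones, but are neither listed nor needed, are in the scene too. Leave any blue look-alike of the part that bears thick_center alone.

How it is judged:
By the outcome, as a careful person would: the job done as asked, in the order asked, and still so for the second after the job is handed in, with the robot touching nothing.
It also fails if it takes over 61 s, if anything falls off the work surface, if the arm or the gripper's body presses on something with over 40 N, if the wrist force passes 120 N, or if a joint passes its speed limit or range.

## Robot

A 7-joint arm with a two-finger parallel gripper is mounted at the origin on the work surface. World frame = base frame: x ahead of the robot, y to its left, z up, the work surface at z = 0. Lengths are in mm, angles in degrees, forces in N, time in s.
With the tool pointing down it reaches from about 350 to 900 mm from the base axis. Payload 7.2 kg.
Tool frame: the origin (TCP) lies between the finger pads; the fingertips stand 14 mm ahead of it and the grasp point (between the pads) lies 5 mm behind it; z points along the fingers, y is the line along which they close (so a half turn about z gives the same grasp; the last joint's range is limited). The gripper opens to 88 mm and grips with 3 to 60 N. Pads are 20 mm wide; open, the fingers measure 115 mm over their backs; the gripper's body (75 mm by 178 mm) begins 61 mm behind the grasp point.
Start: joints at [-77.876, 23.554, -0.728, 91.456, 0.321, 64.991, -4.71], TCP at [172.611, 600.694, 236.653] pointing down, gripper open.
Joint ranges: [-169.25, 169.25], [-16.82, 113.86], [-84.01, 82.57], [7.8, 145.47], [-59.2, 239.2], [7.22, 106.19], [-163.78, 163.78]. Speed limits (degrees/s): [136.94, 136.94, 172.46, 172.46, 180, 180, 180].

## Interface

Orientations are given as a 3x3 rotation matrix whose columns are the frame's x, y, z axes.
In Python, from plant import env gives the robot as it stands.
- The arm moves only by the tool apply_moves, never from a script. Its argument "motion" is a list of rows, each a list of 3 entries, a list of its own where there are three numbers: the closure in counts, from 0 (fully open) to 255 (shut), then the shift along the tool's x, y, z in m, then the turn, a rotation vector about the tool's x, y, z in rad. A call has 1 to 12 rows; each row shifts and turns the commanded pose from where the row before left it, along the tool's axes as they then stand; what a row does not reach is not made up. A row lasts 1/10 s, in which the tool goes at most 50 mm and 8.59 degrees, less where a joint would pass 70% of its speed; a pose out of reach is approached as far as the arm can. A call is refused whole if a number of a shift passes 0.05 or a number of a turn 0.15, either way. A call with a gripper value outside its range is refused whole. The fingers move at their own pace and stop on an object; the grip force is fixed at half the most. Time passes only in rows, so rows that do not move let the fingers close. It gives the time, the measured TCP pose, the force, the opening and the grip force at its end, in the units of the state.
- env.read_state(): the state, without advancing time (a new reading comes with each control period).
- env.camera(name): name is "side" or "top"; returns the picture (400x640x3 uint8, red, green, blue); there is no depth.
- env.camera_model(name): a dict with "intrinsics" (3x3 intrinsics, pixels), "world_from_camera" (4x4, takes a point from camera to world coordinates). Camera axes: x right, y down, z forward; pixel columns grow to the right and rows downward; lengths in mm; the calibration is good to about 2 mm. A picture is of the moment at which its call begins. camera_model takes no time and is no camera call.
- env.job_done(): hands the job in; it is judged then, once.
The state is a dict: "time": time; "joint_pos": joint angles; "joint_vel": joint speeds; "tau": joint torques, N m; "tcp_pos": TCP position; "ee_rot": TCP orientation; "wrist_force": force on the tool from outside, world axes, zero at the start; "torque": the same for the moment, N m; "finger_gap": opening from 0.0 (shut) to 1.0 (fully open); "finger_force": force on a finger pad.
Only numpy, scipy, OpenCV 4.12 (cv2) and the standard library are available. Lean on these libraries where they do the work, as an engineer would, in place of code of your own. Each camera call takes 0.05 s, during which the arm holds its last target. There are 200 camera calls.

## Working session

There is one attempt and no reset: what is moved stays moved. The work goes in short steps, Python scripts to look and compute and a tool call to move; the robot and the scene stay as the last step left them, time stands still between calls to the robot, and variables do not carry over. Pictures are saved under pics/ and viewed, at most 10 in all, crops included, and the job is handed in when it is done.

Besides the shell and the picture viewer there is one more tool, called after "Request:" by a JSON object that holds its "name" and its "arguments". apply_moves: Moves the arm, as the interface text tells. Its arguments: {"type":"object","properties":{"motion":{"type":"array","items":{"type":"array"}}},"required":["motion"]}

```bash
mkdir -p pics; ls
python3 - <<'E'
from plant import env
import cv2,numpy as np
for n in("side","top"):
    im=env.camera(n); cv2.imwrite(f"pics/{n}0.png",im[:,:,::-1])
    m=env.camera_model(n); print(n,np.round(m["intrinsics"],1).tolist(),np.round(m["world_from_camera"],3).tolist())
s=env.read_state(); print(s)
E
```

```text
pics
side [[455.9, 0.0, 319.9], [0.0, 455.9, 200.4], [0.0, 0.0, 1.0]] [[0.856, -0.389, 0.34, 18.676], [-0.517, -0.646, 0.561, -842.904], [0.002, -0.656, -0.755, 1300.712], [0.0, 0.0, 0.0, 1.0]]
top [[368.4, 0.0, 316.4], [0.0, 368.4, 197.5], [0.0, 0.0, 1.0]] [[0.065, -0.972, 0.225, 309.922], [-0.998, -0.065, 0.009, 30.19], [0.006, -0.226, -0.974, 1200.716], [0.0, 0.0, 0.0, 1.0]]
{'time': 0.1, 'joint_pos': array([-77.87562463,  23.59260476,  -0.7311022 ,  91.4973835 ,
         0.32146007,  64.98908164,  -4.70888653]), 'joint_vel': array([ 0.11299673, -0.05559766,  0.01457814, -0.08618441, -0.02422065,
       -0.06975267, -0.02556098]), 'tau': array([ 3.29664530e-03, -5.89099967e+01,  6.44104332e-01, -2.91702998e+01,
       -5.37910382e-02,  1.45548649e-02,  5.41658835e-05]), 'tcp_pos': array([172.50426222, 600.29333814, 235.93702237]), 'ee_rot': array([[-9.61131906e-01,  2.76089436e-01, -2.88942005e-04],
       [ 2.76089574e-01,  9.61131013e-01, -1.31289073e-03],
       [-8.47641379e-05, -1.34163504e-03, -9.99999096e-01]]), 'wrist_force': array([-0.15402727,  0.57939723, -0.36468971]), 'torque': array([ 0.05309342, -0.00701849,  0.01694915]), 'finger_force': 0.0, 'finger_gap': 0.9963908151234501}
```

View pics/side0.png

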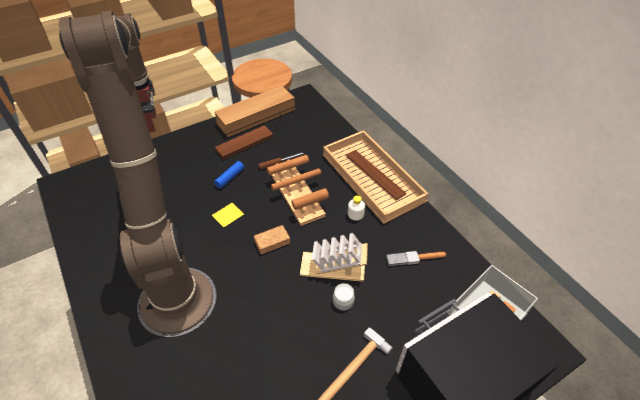

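View pics/top0.png

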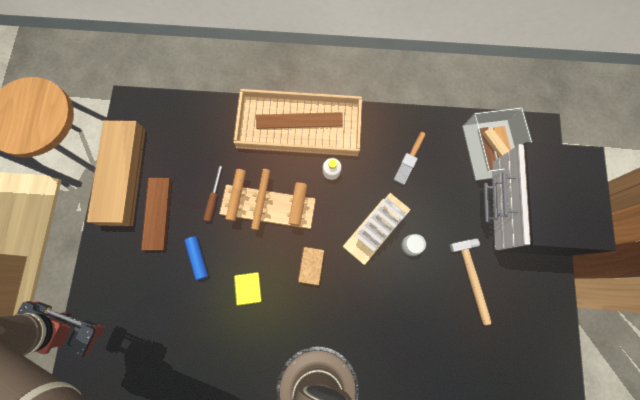

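The candidates in the top view are the lone dowel at (298,204), the middle one at (261,200) and the left one at (236,195). The blue look-alike is at (195,258). The lone slot is the right-hand one, nearest the gauge at (377,228). I'll check that choice in a close crop.

Run:
```python
import cv2,numpy as np
t=cv2.imread("pics/top0.png"); s=cv2.imread("pics/side0.png")
a=cv2.resize(t[160:270,215:435],None,fx=3.6,fy=3.6,interpolation=cv2.INTER_CUBIC)[:, :]
b=cv2.resize(s[225:285,290:380],None,fx=4.4,fy=4.4,interpolation=cv2.INTER_CUBIC)
c=cv2.resize(s[150:225,260:340],None,fx=4.4,fy=4.4,interpolation=cv2.INTER_CUBIC)
cv2.imwrite("pics/c1.png",a)
h=max(b.shape[0],c.shape[0]); o=np.zeros((h,b.shape[1]+c.shape[1],3),np.uint8); o[:b.shape[0],:b.shape[1]]=b; o[:c.shape[0],b.shape[1]:]=c
cv2.imwrite("pics/c2.png",o); print(o.shape,a.shape)
```

```text
(330, 748, 3) (396, 792, 3)
```

View pics/c1.png

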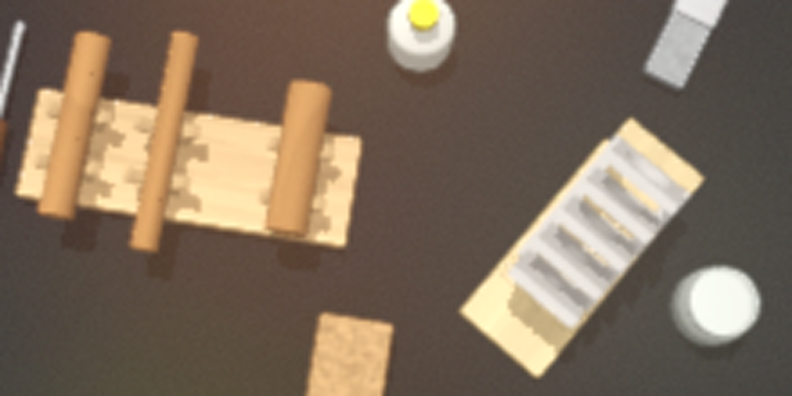

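View pics/c2.png

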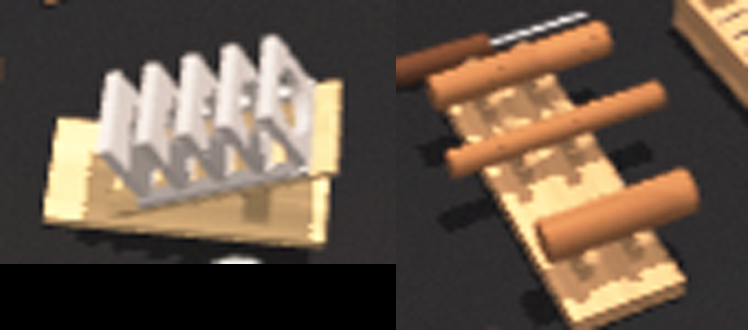

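The lone dowel in the top view, at about (298,204), is the shortest and thickest of the three. It is the 38.5 x 132 mm dowel, so the 34 mm ring should stop it. The gauge's high end, with the largest bore, is its far right end: about (392,205) in the top view and (352,250) in the side view. Next is an enlarged view to pick out the plate corners.

```bash
cat > h.py <<'E'
from plant import env
import cv2,numpy as np
M={n:env.camera_model(n) for n in("side","top")}
def ray(n,p):
    K=np.array(M[n]["intrinsics"]);T=np.array(M[n]["world_from_camera"])
    d=T[:3,:3]@np.linalg.solve(K,[p[0],p[1],1.]);return T[:3,3],d/np.linalg.norm(d)
def plane(n,p,z):
    o,d=ray(n,p);return o+d*(z-o[2])/d[2]
def tri(pt,ps):
    A=np.zeros((3,3));b=np.zeros(3);R=[ray("top",pt),ray("side",ps)]
    for o,d in R:
        P=np.eye(3)-np.outer(d,d);A+=P;b+=P@o
    x=np.linalg.solve(A,b);return x,[round(float(np.linalg.norm(np.cross(x-o,d))),1) for o,d in R]
def proj(n,X):
    K=np.array(M[n]["intrinsics"]);T=np.array(M[n]["world_from_camera"])
    c=K@(T[:3,:3].T@(np.array(X)-T[:3,3]));return c[:2]/c[2]
def orange(im):
    h=cv2.cvtColor(im,cv2.COLOR_RGB2HSV);return cv2.inRange(h,(4,110,90),(15,255,255))
def zoom(im,x0,y0,w,h,f,g=5):
    o=cv2.resize(im[y0:y0+h,x0:x0+w,::-1],None,fx=f,fy=f,interpolation=cv2.INTER_CUBIC)
    for x in range(0,w):
        if (x+x0)%g==0:
            X=int((x+.5)*f);cv2.line(o,(X,0),(X,8),(0,255,0),1)
            if (x+x0)%10==0:cv2.putText(o,str(x+x0),(X-10,20),0,.4,(0,255,0),1)
    for y in range(0,h):
        if (y+y0)%g==0:
            Y=int((y+.5)*f);cv2.line(o,(0,Y),(8,Y),(0,255,0),1)
            if (y+y0)%10==0:cv2.putText(o,str(y+y0),(10,Y+4),0,.4,(0,255,0),1)
    return o
E
python3 - <<'E'
from h import *
t=cv2.imread("pics/top0.png")[:,:,::-1]; s=cv2.imread("pics/side0.png")[:,:,::-1]
a=zoom(t,354,194,57,56,7);b=zoom(s,309,228,57,56,7)
cv2.imwrite("pics/c3.png",np.hstack([a,b]))
for n,im in(("top",t),("side",s)):
    m=orange(im);k,l,st,c=cv2.connectedComponentsWithStats(m)
    for i in range(1,k):
        if st[i,4]>80 and (200<c[i,0]<340) and 140<c[i,1]<260:
            r=cv2.minAreaRect(np.argwhere(l==i)[:,::-1].astype(np.float32))
            print(n,st[i],c[i].round(1),np.round(r[0],1),np.round(r[1],1),round(r[2],1))
E
```

```text
top [235 144 116  13 655] [293.5 150.9] [292.4 151. ] [115.5   8.5] 3.6
top [224 168  22  53 362] [236.6 193.7] [235.8 194.4] [13.1 52.9] 13.7
top [251 168  24  63 413] [262.7 196.1] [262.5 199. ] [62. 23.] 90.0
top [283 182  25  50 389] [298.1 206.1] [299.8 206.7] [23.  48.9] 15.0
top [204 193  13  28 210] [209.9 206.8] [210.  206.6] [ 7.5 28.9] 14.0
side [215 126  58  30 637] [243.2 140.3] [243.6 140.2] [11.6 57.8] 66.4
side [ 259  155   70   71 1964] [296.5 185.8] [299.8 185.3] [78.  51.1] 60.5
side [254 225  36  29 513] [271.7 239.8] [271.7 239. ] [20.4 33.8] 69.1
```

View pics/c3.png

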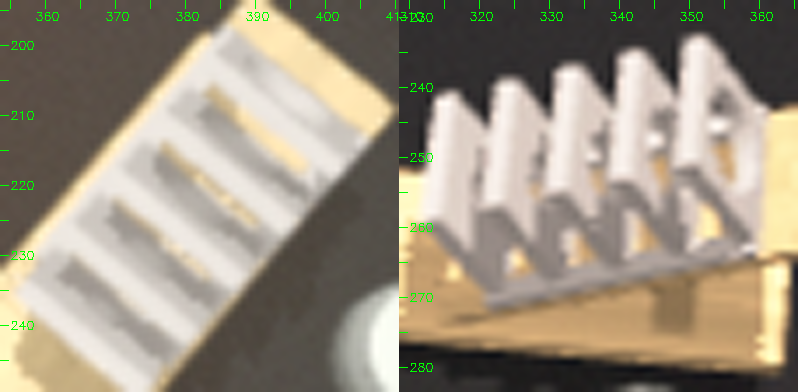

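The zoomed crop shows all five plates. In the side view the upper-face top corners run from about (317,241)/(314,259) on plate 1 to (352.5,233)/(351,251) on plate 5. I'll fit the gauge pose from these and check the lateral position against edge profiles in the top view.

```bash
cat >> h.py <<'E'
c28,s28=np.cos(np.radians(28)),np.sin(np.radians(28))
def bedR(yaw):
    c,s=np.cos(yaw),np.sin(yaw)
    return np.array([[c*c28,-s,-c*s28],[s*c28,c,-s*s28],[s28,0,c28]])
def bed(p,q): # p=gx,gy,yaw ; q bed coords
    return np.array([p[0],p[1],60.])+bedR(p[2])@np.array(q,float)
E
cat > g.py <<'E'
from h import *
from scipy.optimize import least_squares
t=cv2.imread("pics/top0.png")[:,:,::-1]
far=[(460,93),(522,82),(585,68),(648,52),(708,36)];near=[(441,219),(503,207),(563,195),(630,180),(697,166)]
obs=[];q=[]
for k in range(5):
    for P,y in((far[k],35),(near[k],-35)):
        obs.append((308.5+(P[0]-400)/7,227.5+P[1]/7));q.append((32*k,y))
f=lambda p:np.concatenate([proj("side",bed(p,(a+p[3],y,35)))-o for (a,y),o in zip(q,obs)])
r=least_squares(f,[420,-130,-.65,0],x_scale=[10,10,.1,10]);p=r.x
print("fit",p.round(2),np.degrees(p[2]).round(1),"rms px",np.sqrt(np.mean(r.fun**2)).round(2))
mn=t.min(2).astype(np.float32)
def prof(p,k):
    ys=np.arange(-50,50.1,1);uv=np.array([proj("top",bed(p,(32*k+p[3]-5,y,35))) for y in ys],np.float32)
    return ys,cv2.remap(mn,uv[:,0].reshape(-1,1),uv[:,1].reshape(-1,1),cv2.INTER_LINEAR).ravel()
for k in range(5):
    ys,v=prof(p,k);print(k,v[::4].astype(int))
E
python3 g.py
python3 - <<'E'
from h import *
fa=plane("top",(300.9,183.1),86);ne=plane("top",(294.5,223.9),48);print("far",fa.round(1),"near",ne.round(1),np.linalg.norm((fa-ne)[:2]),np.degrees(np.arctan2(*(fa-ne)[1::-1])))
print("side proj far/near at z67",proj("side",[*fa[:2],67]),proj("side",[*ne[:2],67]),"seen (325.2,193.6) (294.1,204.5)")
print(tri((298,204),(309.8,199)))
E
```

```text
fit [ 450.85 -123.73   -0.67    7.64] -38.1 rms px 0.24
0 [ 58  58  71 139 207 225 225 225 226 226 226 225 226 226 224 224 224 225
 225 225 224 206 187 166  96  69]
1 [ 61  62  68 122 202 222 223 224 224 224 224 223 223 224 224 225 224 223
 223 223 224 224 219 185  90  71]
2 [ 63  63  64  96 193 223 224 224 223 223 224 225 225 225 225 225 225 226
 226 226 226 226 221 187 105  73]
3 [ 63  59  62  78 181 222 224 223 222 222 223 224 224 224 223 223 223 224
 224 224 224 224 222 189 110  72]
4 [ 71  70  72  77 175 222 224 225 225 225 224 224 224 224 224 224 223 223
 224 223 224 224 223 200 128  73]
far [610.9  91.5  86. ] near [486.7 103.8  48. ] 124.81087452549701 -5.641241329318303
side proj far/near at z67 [325.88304263 193.58674965] [294.33906695 204.80343766] seen (325.2,193.6) (294.1,204.5)
(array([546.53919214,  96.48409733,  70.39860574]), [0.3, 0.3])
```

```bash
cat >> h.py <<'E'
from scipy.spatial.transform import Rotation as Ro
def need(pos,R,s=None):
    s=s or env.read_state();E=s["ee_rot"]
    print("t",round(s["time"],2),"tcp",s["tcp_pos"].round(1),"shift in tool now mm",(E.T@(np.array(pos)-s["tcp_pos"])).round(1),"shift in target axes",(R.T@(np.array(pos)-s["tcp_pos"])).round(1),"turn",Ro.from_matrix(E.T@R).as_rotvec().round(4),"F",s["wrist_force"].round(1),"gap",round(s["finger_gap"],3),"ff",round(s["finger_force"],1),"j",s["joint_pos"].round(0))
def down(yaw): # tool x = -dowel dir, z down
    x=-np.array([np.cos(yaw),np.sin(yaw),0]);z=np.array([0,0,-1.]);return np.c_[x,np.cross(z,x),z]
E
python3 - <<'E'
from h import *
need([587,93.7,180],down(np.radians(-5.6)))
P=lambda x,y:(214.5+x/3.6,159.5+y/3.6)
for z,a,b in((57,(183,33),(145,248)),(62,(92,35),(57,213))):
    A=plane("top",P(*a),z);B=plane("top",P(*b),z);d=A-B;print(z,A.round(),B.round(),np.degrees(np.arctan2(d[1],d[0])))
E
cat >> g.py <<'E'
hs=cv2.cvtColor(t,cv2.COLOR_RGB2HSV)[:,:,1].astype(np.float32)
for k in range(5):
    ys=np.arange(-46,47,2.);uv=np.array([proj("top",bed(p,(32*k+p[3]-5,y,35))) for y in ys],np.float32)
    g=lambda m:cv2.remap(m,uv[:,0].reshape(-1,1),uv[:,1].reshape(-1,1),cv2.INTER_LINEAR).ravel().astype(int)
    print(k,"R",list(zip(ys[:8],g(mn)[:8],g(hs)[:8])),"L",list(zip(ys[-8:],g(mn)[-8:],g(hs)[-8:])))
E
python3 g.py | tail -5 | sed 's/np.float64(\([^)]*\))/\1/g;s/np.int64(\([^)]*\))/\1/g'
```

```text
t 0.1 tcp [172.5 600.3 235.9] shift in tool now mm [-538.2 -372.4   56.5] shift in target axes [-462.  -463.7   55.9] turn [-0.0013 -0.     -0.182 ] F [-0.2  0.6 -0.4] gap 0.996 ff 0.0 j [-78.  24.  -1.  91.   0.  65.  -5.]
57 [659. 212.  57.] [463. 226.  57.] -4.090449428816447
62 [651. 292.  62.] [488. 304.  62.] -4.289715973498783
0 R [(-46.0, 58, 59), (-44.0, 61, 61), (-42.0, 71, 71), (-40.0, 99, 78), (-38.0, 139, 68), (-36.0, 180, 44), (-34.0, 207, 24), (-32.0, 224, 14)] L [(32.0, 219, 21), (34.0, 206, 40), (36.0, 195, 57), (38.0, 187, 63), (40.0, 177, 71), (42.0, 166, 74), (44.0, 135, 80), (46.0, 96, 75)]
1 R [(-46.0, 62, 52), (-44.0, 63, 53), (-42.0, 68, 59), (-40.0, 84, 73), (-38.0, 122, 70), (-36.0, 169, 46), (-34.0, 202, 24), (-32.0, 217, 15)] L [(32.0, 225, 13), (34.0, 224, 13), (36.0, 223, 15), (38.0, 219, 23), (40.0, 206, 44), (42.0, 185, 65), (44.0, 140, 76), (46.0, 90, 81)]
2 R [(-46.0, 63, 48), (-44.0, 63, 50), (-42.0, 64, 52), (-40.0, 71, 52), (-38.0, 96, 55), (-36.0, 148, 41), (-34.0, 193, 24), (-32.0, 216, 15)] L [(32.0, 226, 13), (34.0, 226, 13), (36.0, 224, 15), (38.0, 221, 21), (40.0, 207, 42), (42.0, 187, 64), (44.0, 147, 76), (46.0, 105, 81)]
3 R [(-46.0, 59, 53), (-44.0, 61, 50), (-42.0, 62, 49), (-40.0, 65, 48), (-38.0, 78, 46), (-36.0, 125, 31), (-34.0, 181, 18), (-32.0, 212, 14)] L [(32.0, 225, 13), (34.0, 224, 14), (36.0, 224, 15), (38.0, 222, 18), (40.0, 211, 35), (42.0, 189, 58), (44.0, 153, 75), (46.0, 110, 79)]
4 R [(-46.0, 70, 38), (-44.0, 71, 36), (-42.0, 72, 34), (-40.0, 72, 35), (-38.0, 77, 34), (-36.0, 111, 26), (-34.0, 175, 17), (-32.0, 211, 13)] L [(32.0, 224, 13), (34.0, 224, 13), (36.0, 224, 13), (38.0, 223, 16), (40.0, 214, 31), (42.0, 200, 50), (44.0, 173, 65), (46.0, 128, 74)]
```

Request:
{"name": "apply_moves", "arguments": {"motion": [[0,[-0.0385,-0.0266,0],[0,0,0]],[0,[-0.0385,-0.0266,0],[0,0,0]],[0,[-0.0385,-0.0266,0],[0,0,0]],[0,[-0.0385,-0.0266,0],[0,0,0]],[0,[-0.0385,-0.0266,0],[0,0,0]],[0,[-0.0385,-0.0266,0],[0,0,0]],[0,[-0.0385,-0.0266,0],[0,0,0]],[0,[-0.0385,-0.0266,0],[0,0,0]],[0,[-0.0385,-0.0266,0],[0,0,0]],[0,[-0.0385,-0.0266,0],[0,0,0]],[0,[-0.0385,-0.0266,0],[0,0,0]],[0,[-0.0385,-0.0266,0],[0,0,0]]]}}

```text
time: 1.3
tcp_pos: [529.3, 164.7, 236.5]
ee_rot: [[-0.961, 0.276, -0.0], [0.276, 0.961, 0.0], [0.0, -0.0, -1.0]]
wrist_force: [-0.4, 0.6, 0.3]
finger_gap: 1.0
finger_force: 0.0
```

Request:
{"name": "apply_moves", "arguments": {"motion": [[0,[-0.0385,-0.0266,0.02],[0,0,0]],[0,[-0.0385,-0.0266,0.02],[0,0,0]],[0,[0,0,0.016],[0,0,-0.1]],[0,[0,0,0],[0,0,-0.1]],[0,[0,0,0],[0,0,0]],[0,[0,0,0],[0,0,0]]]}}

```text
time: 1.9
tcp_pos: [586.7, 95.3, 181.3]
ee_rot: [[-0.997, 0.082, -0.0], [0.082, 0.997, 0.0], [0.0, 0.0, -1.0]]
wrist_force: [-0.6, 0.6, -0.3]
finger_gap: 1.0
finger_force: 0.0
```

Run:
```python
from h import *
s=env.read_state()
need([588,93.7,62],down(np.radians(-4.5)))
t=env.camera("top");sd=env.camera("side")
cv2.imwrite("pics/t1.png",t[:,:,::-1]);cv2.imwrite("pics/s1.png",sd[:,:,::-1])
a=zoom(t,265,165,60,75,6);b=zoom(sd,265,140,70,75,6);cv2.imwrite("pics/c4.png",np.hstack([a,b]))
```

```text
t 1.9 tcp [586.7  95.3 181.3] shift in tool now mm [ -1.4  -1.5 119.3] shift in target axes [ -1.4  -1.5 119.3] turn [ 0.0002 -0.0002 -0.004 ] F [-0.6  0.6 -0.3] gap 1.0 ff 0.0 j [-24.  24.  13. 100.  -6.  57.  77.]
```

View pics/c4.png

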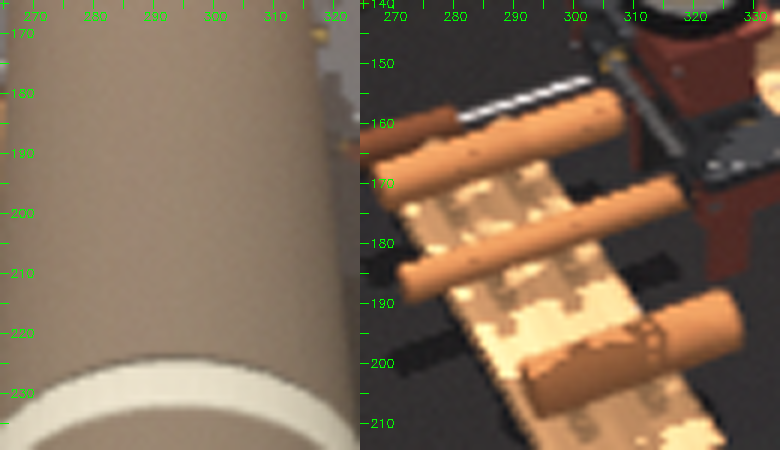

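The arm blocks the top view. In the side view the lone dowel (far end about (327,191)) is clear, and the open gripper has wide margins on both sides, so I'll descend and grip.

Request:
{"name": "apply_moves", "arguments": {"motion": [[0,[-0.0014,-0.0015,0.04],[0,0,0]],[0,[0,0,0.04],[0,0,0]],[0,[0,0,0.025],[0,0,0]],[0,[0,0,0.0143],[0,0,0]],[0,[0,0,0],[0,0,0]],[0,[0,0,0],[0,0,0]]]}}

```text
time: 2.6
tcp_pos: [588.8, 93.8, 63.1]
ee_rot: [[-0.997, 0.08, 0.001], [0.08, 0.997, 0.0], [-0.001, 0.0, -1.0]]
wrist_force: [-0.4, 0.6, 0.3]
finger_gap: 1.002
finger_force: 0.0
```

Request:
{"name": "apply_moves", "arguments": {"motion": [[100,[0,0,0],[0,0,0]],[100,[0,0,0],[0,0,0]],[130,[0,0,0],[0,0,0]],[160,[0,0,0],[0,0,0]],[255,[0,0,0],[0,0,0]],[255,[0,0,0],[0,0,0]],[255,[0,0,0],[0,0,0]],[255,[0,0,0],[0,0,0]]]}}

```text
time: 3.4
tcp_pos: [588.7, 94.6, 62.5]
ee_rot: [[-0.997, 0.079, 0.001], [0.079, 0.997, 0.001], [-0.001, 0.001, -1.0]]
wrist_force: [1.7, 3.2, 1.3]
finger_gap: 0.435
finger_force: 29.8
```

Request:
{"name": "apply_moves", "arguments": {"motion": [[255,[0,0,-0.01],[0,0,0]],[255,[0,0,-0.02],[0,0,0]],[255,[0,0,-0.03],[0,0,0]],[255,[0,0,-0.04],[0,0,0]],[255,[0,0,-0.04],[0,0,0]],[255,[0,0,-0.03],[0,0,0]],[255,[0,0,0],[0,0,0]],[255,[0,0,0],[0,0,0]]]}}

```text
time: 4.2
tcp_pos: [587.8, 93.0, 232.4]
ee_rot: [[-0.997, 0.08, 0.0], [0.08, 0.997, -0.0], [-0.0, -0.0, -1.0]]
wrist_force: [0.5, 1.3, -1.4]
finger_gap: 0.432
finger_force: 29.8
```

```bash
cat >> h.py <<'E'
G=[450.85+0.7*np.sin(np.radians(37.8)),-123.73+0.7*np.cos(np.radians(37.8)),np.radians(-37.8)];S=7.6
RB=bedR(G[2]);RT=np.c_[-RB[:,0],RB[:,1],-RB[:,2]]; RT[:,1]=np.cross(RT[:,2],RT[:,0])
def tcp_for(lead,L=110.,dy=0,dz=0): # lead: bed x of dowel lower end; L grasp-to-lower-end
    g=bed(G,(lead+L,dy,dz)); return g+5*RT[:,2]
E
python3 - <<'E'
from h import *
print(RT.round(3),tcp_for(128+S+45))
need(tcp_for(128+S+45),RT)
sd=env.camera("side");cv2.imwrite("pics/s2.png",sd[:,:,::-1])
cv2.imwrite("pics/c5.png",zoom(sd,265,110,120,110,5))
E
```

```text
[[-0.698  0.613  0.371]
 [ 0.541  0.79  -0.288]
 [-0.469  0.    -0.883]] [ 655.87539595 -281.87809676  192.01369818]
t 4.2 tcp [587.8  93.  232.4] shift in tool now mm [ -97.9 -368.2   40.5] shift in target axes [-231.4 -254.5  168.8] turn [ 0.1416 -0.4744  0.5678] F [ 0.5  1.3 -1.4] gap 0.432 ff 29.8 j [-24.  21.  14.  97.  -6.  63.  77.]
```

View pics/c5.png

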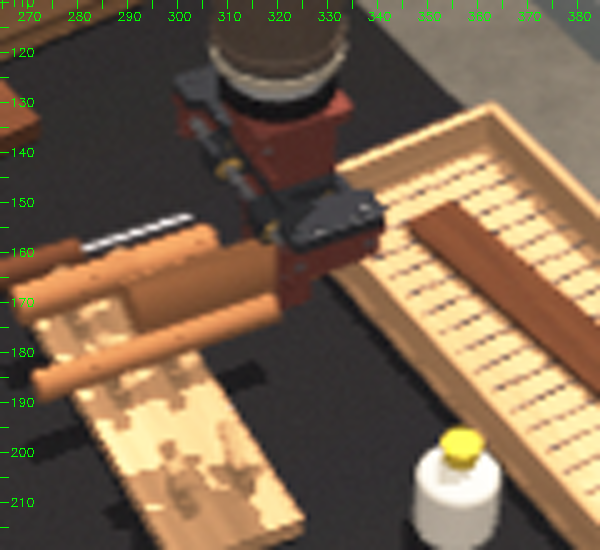

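The dowel is gripped and level. Its near end is at about (291,171), and the other two dowels are undisturbed. Next: carry it over to the gauge, then yaw and pitch.

Request:
{"name": "apply_moves", "arguments": {"motion": [[255,[-0.0054,-0.0204,-0.005],[0,0,0]],[255,[-0.0109,-0.0409,-0.005],[0,0,0]],[255,[-0.0109,-0.0409,0],[0,0,0]],[255,[-0.0109,-0.0409,0],[0,0,0]],[255,[-0.0109,-0.0409,0],[0,0,0]],[255,[-0.0109,-0.0409,0],[0,0,0]],[255,[-0.0109,-0.0409,0],[0,0,0]],[255,[-0.0109,-0.0409,0],[0,0,0]],[255,[-0.0109,-0.0409,0],[0,0,0]],[255,[-0.0054,-0.0204,0],[0,0,0]],[255,[0,0,0],[0,0,0]]]}}

```text
time: 5.35
tcp_pos: [654.2, -285.8, 239.1]
ee_rot: [[-0.996, 0.086, -0.005], [0.086, 0.996, -0.001], [0.005, -0.002, -1.0]]
wrist_force: [-0.1, -0.2, -1.4]
finger_gap: 0.429
finger_force: 29.8
```

Request:
{"name": "apply_moves", "arguments": {"motion": [[255,[0,0,0],[0,0,0.0968]],[255,[0,0,0],[0,0,0.0968]],[255,[0,0,0],[0,0,0.0968]],[255,[0,0,0],[0,0,0.0968]],[255,[0,0,0],[0,0,0.0968]],[255,[0,0,0],[0,0,0.0968]],[255,[0,0,0],[0,-0.0977,0]],[255,[0,0,0],[0,-0.0977,0]],[255,[0,0,0],[0,-0.0977,0]],[255,[0,0,0],[0,-0.0977,0]],[255,[0,0,0],[0,-0.0977,0]],[255,[0,0,0],[0,0,0]]]}}

```text
time: 6.55
tcp_pos: [653.6, -277.3, 238.6]
ee_rot: [[-0.701, 0.611, 0.367], [0.541, 0.791, -0.285], [-0.465, -0.001, -0.885]]
wrist_force: [-0.5, -0.1, -1.8]
finger_gap: 0.434
finger_force: 29.8
```

Run:
```python
from h import *
need(tcp_for(128+S+30),RT)
```

```text
t 6.55 tcp [ 653.6 -277.3  238.6] shift in tool now mm [32.6 -2.2 43.5] shift in target axes [32.9 -2.2 43.3] turn [ 0.0001 -0.0054  0.0022] F [-0.5 -0.1 -1.8] gap 0.434 ff 29.8 j [-13.  21.  34. 105.  -4.  31.  72.]
```

Request:
{"name": "apply_moves", "arguments": {"motion": [[255,[0,-0.0022,0.0145],[0,-0.005,0.002]],[255,[0,0,0.0145],[0,0,0]],[255,[0.01,0,0.0143],[0,0,0]],[255,[0.0115,0,0],[0,0,0]],[255,[0.0115,0,0],[0,0,0]],[255,[0,0,0],[0,0,0]],[255,[0,0,0],[0,0,0]]]}}

```text
time: 7.25
tcp_pos: [648.6, -277.1, 188.8]
ee_rot: [[-0.694, 0.615, 0.375], [0.542, 0.789, -0.29], [-0.474, 0.001, -0.881]]
wrist_force: [-0.0, -0.4, -1.0]
finger_gap: 0.431
finger_force: 29.8
```

Run:
```python
from h import *
need(tcp_for(128+S+30),RT)
t=env.camera("top");sd=env.camera("side")
cv2.imwrite("pics/t3.png",t[:,:,::-1]);cv2.imwrite("pics/s3.png",sd[:,:,::-1])
a=zoom(t,355,165,65,85,6);b=zoom(sd,310,200,70,85,6);cv2.imwrite("pics/c6.png",np.hstack([a,b]))
```

```text
t 7.25 tcp [ 648.6 -277.1  188.8] shift in tool now mm [5.9 0.7 1.2] shift in target axes [5.8 0.8 1.3] turn [ 0.0003  0.0051 -0.0025] F [-0.  -0.4 -1. ] gap 0.431 ff 29.8 j [-11.  24.  32. 109.  -6.  24.  73.]
```

View pics/c6.png

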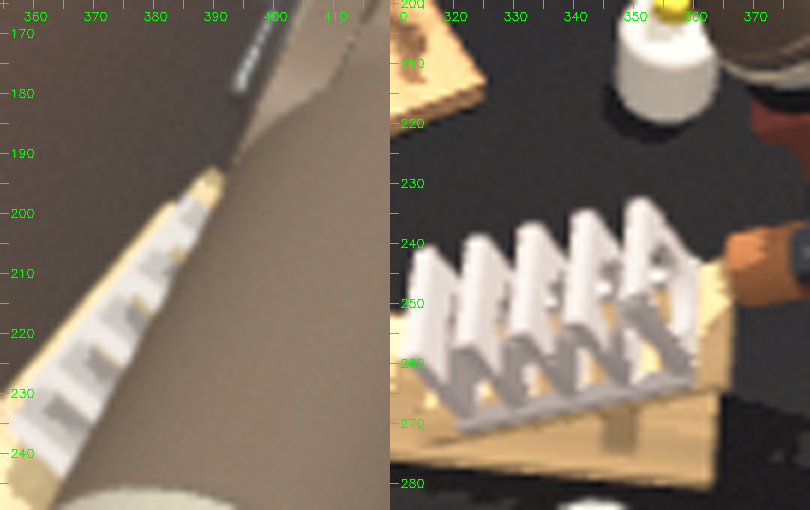

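The side view shows the dowel's lead end just above the largest ring, at about (366–378, 238–250). The bores of plates 1–5 look free. I'll compare its midline with the projected bore axis.

```bash
cat > d.py <<'E'
from h import *
import sys
def mid(im,x0,x1,y0=228,y1=262):
    h=cv2.cvtColor(im,cv2.COLOR_RGB2HSV);m=((h[:,:,1]>105)&(h[:,:,0]<15)&(h[:,:,2]>60))
    for x in range(x0,x1):
        w=np.flatnonzero(m[y0:y1,x])
        if len(w):print(x,y0+w.min(),y0+w.max(),len(w),end=" | ")
    print()
def expect(lead):
    for a in (lead,lead+40,lead+60):
        top=proj("side",bed(G,(a,0,0)));print(a,"axis",top.round(2),"+y5",(proj("side",bed(G,(a,5,0)))-top).round(2),"+z5",(proj("side",bed(G,(a,0,5)))-top).round(2))
E
python3 - <<'E'
from d import *
im=cv2.imread("pics/s3.png")[:,:,::-1]
mid(im,362,382)
s=env.read_state();g=s["tcp_pos"]-5*s["ee_rot"][:,2];q=RB.T@(g-np.array([G[0],G[1],60]));print("grasp in bed",q.round(1))
expect(q[0]-109)
# expected silhouettes of dowel from measured pose (cylinder about tool x)
d=s["ee_rot"][:,0];T=np.array(M["side"]["world_from_camera"])
for l in(0,60,100):
    c=g+d*(109-l);v=c-T[:3,3];n=np.cross(d,v);n/=np.linalg.norm(n);print("sil",l,proj("side",c+19.25*n).round(1),proj("side",c-19.25*n).round(1))
E
```

```text
365 242 243 2 | 366 239 245 7 | 367 239 248 10 | 368 239 250 12 | 369 238 250 13 | 370 238 250 13 | 371 238 250 13 | 372 238 250 13 | 373 238 250 13 | 374 238 249 12 | 375 237 249 13 | 376 237 249 11 | 377 237 249 5 | 378 237 249 4 | 379 228 248 3 | 380 228 249 5 | 381 228 250 7 | 
grasp in bed [282.1  -0.8   1.4]
173.09171394545768 axis [367.62 245.83] +y5 [ 0.08 -1.31] +z5 [-0.64 -0.9 ]
213.09171394545768 axis [379.64 243.38] +y5 [ 0.05 -1.32] +z5 [-0.62 -0.92]
233.09171394545768 axis [385.76 242.13] +y5 [ 0.04 -1.32] +z5 [-0.61 -0.93]
sil 0 [368.8 251.9] [366.2 239.7]
sil 60 [387.  248.3] [384.3 235.9]
sil 100 [399.5 245.8] [396.7 233.2]
```

Run:
```python
from h import *
def sil(n,c,d,l):
    T=np.array(M[n]["world_from_camera"]);c=c+d*l;v=c-T[:3,3];k=np.cross(d,v);k/=np.linalg.norm(k)
    return proj(n,c+19.25*k),proj(n,c-19.25*k)
def edges(im,a,b):  # sub-pixel edge crossing along line a->b extended, red minus blue channel
    im=im.astype(np.float32);f=im[:,:,0]-im[:,:,2]
    ts=np.linspace(-.6,1.6,111);P=np.array([a+(b-a)*t for t in ts],np.float32)
    v=cv2.remap(f,P[:,0].reshape(-1,1),P[:,1].reshape(-1,1),cv2.INTER_LINEAR).ravel()
    return np.linalg.norm(b-a),ts,v
L=lambda f:cv2.imread("pics/"+f)[:,:,::-1]
yaw=np.radians(-4.6);d0=np.array([np.cos(yaw),np.sin(yaw),0]);rack=np.array([588.7,94.6,67.])
held=np.array([587.8,93.0,237.4]);d1=-np.array([-.997,.08,0])
now=env.read_state();g=now["tcp_pos"]-5*now["ee_rot"][:,2];d2=-now["ee_rot"][:,0]
for nm,cam,f,c,d,ls in(("rack","top","top0.png",rack,d0,(10,0,-15,-70,-95)),("rack","side","side0.png",rack,d0,(10,0,-15,-70,-95)),("held","side","s2.png",held,d1,(-50,-70,-90)),("now","side","s3.png",g,d2,(-105,-98,-90,-83))):
    for l in ls:
        a,b=sil(cam,c,d,l);w,ts,v=edges(L(f),a,b);print(nm,cam,l,a.round(1),b.round(1),"w",w.round(1),v[::5].astype(int))
```

```text
rack top 10 [294.1 187.4] [306.1 189.3] w 12.1 [ 37  36  36  36  37  40  77 111 116 118 119 117 115 110 104  92  58  37
  35  34  33  34  33]
rack top 0 [293.6 190.4] [305.6 192.3] w 12.2 [ 35  36  36  36  37  44  81 111 116 118 118 117 112 108 103  90  57  37
  33  34  34  34  33]
rack top -15 [292.9 195. ] [304.9 196.9] w 12.2 [ 71  76  83  76  78  84  97 115 119 119 119 115 112 109 103  91  75  69
  72  78  82  82  72]
rack top -70 [290.1 211.9] [302.2 213.8] w 12.3 [ 81  80  81  84  88  91 101 115 117 117 117 117 113 110 103  90  84  88
  89  82  81  81  81]
rack top -95 [288.8 219.7] [301.  221.6] w 12.4 [ 83  82  82  83  82  88 102 116 118 118 118 115 113 109 101  88  84  82
  82  82  87  87  85]
rack side 10 [320.8 189.5] [324.5 199.5] w 10.6 [  1   2   2   1   3  37 107 139 140 138 130 116 101  86  72  50  14   2
   1   0   0   0   0]
rack side 0 [318.4 190.4] [322.1 200.4] w 10.6 [  0   0   1   2   4  35 111 138 137 134 127 115 101  82  66  48  13   1
   0   0   0   0   0]
rack side -15 [314.6 191.8] [318.4 201.8] w 10.7 [  0   0   1   1   2  33 119 138 137 135 126 115 100  
[... 609 characters left out ...]
20  14]
held side -90 [293.8 164.9] [297.7 176. ] w 11.8 [ 32 128 139 139 130 117  95  91  96  93  87  83  77  73  69  87 139 139
 125  95  73  81  83]
now side -105 [367.4 239.5] [370.  251.7] w 12.5 [  2   4   2   2   3  52 132 134 134 126 102  82  79  73  69  38   4   2
   1   0   1   1   0]
now side -98 [369.5 239. ] [372.1 251.3] w 12.5 [  2   2   2   2   5  51 135 135 133 123  89  84  79  73  69  53   1   1
   0   1   1   1   1]
now side -90 [371.8 238.5] [374.5 250.8] w 12.6 [  2   1   1   2   2  41 101 105  92  95  86  83  79  74  68  43   6   0
   1   0   0   0   0]
now side -83 [373.9 238.1] [376.6 250.4] w 12.6 [ 2  2  3  1  2 16 88 86 89 90 84 72 73 74 69 54  2  0  0  0  0  0  0]
```

Request:
{"name": "apply_moves", "arguments": {"motion": [[255,[0.01,0.0008,0.0013],[0,0.005,-0.0025]],[255,[0.01,0,0],[0,0,0]],[255,[0.006,0,0],[0,0,0]],[255,[0.003,0,0],[0,0,0]],[255,[0.003,0,0],[0,0,0]],[255,[0.003,0,0],[0,0,0]],[255,[0.003,0,0],[0,0,0]],[255,[0.003,0,0],[0,0,0]]]}}

```text
time: 8.15
tcp_pos: [620.6, -255.0, 167.8]
ee_rot: [[-0.697, 0.613, 0.371], [0.542, 0.79, -0.288], [-0.469, -0.0, -0.883]]
wrist_force: [-1.0, -0.0, -0.5]
finger_gap: 0.436
finger_force: 29.8
```

```bash
cat >> h.py <<'E'
def st():
    s=env.read_state();g=s["tcp_pos"]-5*s["ee_rot"][:,2];q=RB.T@(g-np.array([G[0],G[1],60]))
    print("t",round(s["time"],2),"grasp bed",q.round(2),"lead",(q[0]-109).round(1),"F bed",(RB.T@s["wrist_force"]).round(2),"M bed",(RB.T@s["torque"]).round(3),"turn",Ro.from_matrix(s["ee_rot"].T@RT).as_rotvec().round(4),"gap",round(s["finger_gap"],3))
E
python3 -c "
from h import *
st()"
```

```text
t 8.15 grasp bed [240.06  -0.35  -0.59] lead 131.1 F bed [-0.96 -0.67 -0.09] M bed [-0.027  0.471  0.01 ] turn [-0.0004 -0.     -0.0004] gap 0.436
```

Request:
{"name": "apply_moves", "arguments": {"motion": [[255,[0.003,0,0],[0,0,0]],[255,[0.003,0,0],[0,0,0]],[255,[0.003,0,0],[0,0,0]],[255,[0.003,0,0],[0,0,0]],[255,[0.003,0,0],[0,0,0]],[255,[0,0,0],[0,0,0]],[255,[0,0,0],[0,0,0]]]}}

```text
time: 8.85
tcp_pos: [610.3, -246.8, 160.8]
ee_rot: [[-0.698, 0.613, 0.371], [0.541, 0.79, -0.288], [-0.469, -0.0, -0.883]]
wrist_force: [-0.1, -0.1, -1.7]
finger_gap: 0.43
finger_force: 29.8
```

```bash
python3 -c "
from h import *
st()
t=env.camera('top');sd=env.camera('side');cv2.imwrite('pics/s4.png',sd[:,:,::-1])
cv2.imwrite('pics/c7.png',zoom(sd,308,225,80,60,8))"
```

```text
t 8.85 grasp bed [225.2   -0.24  -0.57] lead 116.2 F bed [-0.84 -0.16 -1.45] M bed [0.007 0.437 0.038] turn [-0.0003 -0.0001 -0.0001] gap 0.43
```

View pics/c7.png

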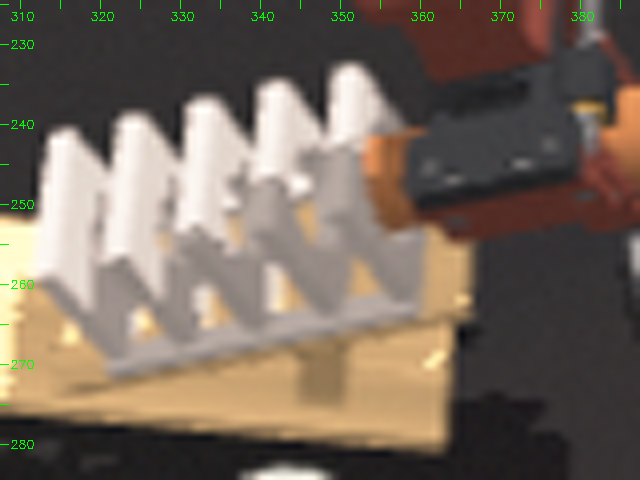

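The crop shows orange at (363–369, 241–253), just up-row of plate 5, and again at about 387. That makes it unclear how far the lead end has gone in, so I'll check numerically along the axis line.

Run:
```python
from h import *
def line(f,y,z):
    im=cv2.imread("pics/"+f)[:,:,::-1];xs=np.arange(60,300,6)
    out=[]
    for x in xs:
        u,v=np.round(proj("side",bed(G,(x,y,z)))).astype(int);out.append((int(x),u,v,*[int(c) for c in im[v,u]]))
    return out
for f in("s3.png","s4.png"):
  for y,z in((-12,8),):
    print(f,*line(f,y,z),sep="\n" if 0 else " ")
s=env.read_state();print(proj("side",bed(G,(135.6,-19,0))),proj("side",bed(G,(135.6,0,19))),proj("side",bed(G,(135.6,-35,35))),proj("side",bed(G,(135.6,-35,-35))))
```

```text
s3.png (60, np.int64(334), np.int64(254), 226, 214, 204) (66, np.int64(335), np.int64(254), 227, 213, 204) (72, np.int64(337), np.int64(254), 218, 185, 148) (78, np.int64(339), np.int64(253), 227, 215, 206) (84, np.int64(340), np.int64(253), 225, 212, 202) (90, np.int64(342), np.int64(252), 237, 226, 220) (96, np.int64(344), np.int64(252), 227, 214, 205) (102, np.int64(346), np.int64(252), 219, 176, 125) (108, np.int64(347), np.int64(251), 198, 172, 149) (114, np.int64(349), np.int64(251), 171, 158, 151) (120, np.int64(351), np.int64(251), 156, 145, 139) (126, np.int64(352), np.int64(250), 159, 146, 140) (132, np.int64(354), np.int64(250), 220, 190, 162) (138, np.int64(356), np.int64(250), 227, 197, 160) (144, np.int64(358), np.int64(249), 243, 233, 227) (150, np.int64(360), np.int64(249), 234, 222, 215) (156, np.int64(361), np.int64(249), 244, 223, 185) (162, np.int64(363), np.int64(248), 254, 244, 186) (168, np.int64(365), np.int64(248), 218, 177, 125) (174, np.int64(367), np.int64(247), 137, 94, 62) (180, np.int64(368), np.int64(247), 133, 85, 54) (186, np.int64(370), np.int64(247
[... 2269 characters left out ...]
6) (228, np.int64(383), np.int64(244), 118, 61, 52) (234, np.int64(385), np.int64(244), 159, 97, 64) (240, np.int64(387), np.int64(243), 182, 116, 74) (246, np.int64(389), np.int64(243), 189, 119, 74) (252, np.int64(391), np.int64(243), 193, 123, 75) (258, np.int64(392), np.int64(242), 205, 130, 81) (264, np.int64(394), np.int64(242), 55, 51, 53) (270, np.int64(396), np.int64(242), 51, 50, 52) (276, np.int64(398), np.int64(241), 54, 50, 51) (282, np.int64(400), np.int64(241), 52, 49, 52) (288, np.int64(402), np.int64(240), 52, 49, 51) (294, np.int64(404), np.int64(240), 52, 50, 51)
[356.21227616 253.07083736] [354.07093992 244.68690333] [351.09922145 251.098977  ] [360.51381324 263.39686054]
```

I had misread the tick labels. Numerically, the orange starts at px 354–358, exactly where the dowel meets plate 5's upper face, so the lead end is through the 48 mm ring. Now I'll advance slowly to the 41 mm ring.

Request:
{"name": "apply_moves", "arguments": {"motion": [[255,[0.0015,0,0],[0,0,0]],[255,[0.0015,0,0],[0,0,0]],[255,[0.0015,0,0],[0,0,0]],[255,[0.0015,0,0],[0,0,0]],[255,[0.001,0,0],[0,0,0]],[255,[0.001,0,0],[0,0,0]],[255,[0.001,0,0],[0,0,0]],[255,[0.001,0,0],[0,0,0]]]}}

```text
time: 9.75
tcp_pos: [603.2, -241.4, 156.1]
ee_rot: [[-0.698, 0.613, 0.371], [0.541, 0.79, -0.288], [-0.469, -0.0, -0.883]]
wrist_force: [0.1, 0.3, -0.8]
finger_gap: 0.433
finger_force: 29.8
```

```bash
python3 -c "
from h import *
st()"
```

```text
t 9.75 grasp bed [215.09  -0.29  -0.57] lead 106.1 F bed [-0.44  0.27 -0.67] M bed [-0.036  0.529 -0.034] turn [-0.0003 -0.0002 -0.0003] gap 0.433
```

Still free. I'll go on in 1 mm rows.

Request:
{"name": "apply_moves", "arguments": {"motion": [[255,[0.001,0,0],[0,0,0]],[255,[0.001,0,0],[0,0,0]],[255,[0.001,0,0],[0,0,0]],[255,[0.001,0,0],[0,0,0]],[255,[0.001,0,0],[0,0,0]]]}}

```text
time: 10.25
tcp_pos: [599.8, -238.7, 153.7]
ee_rot: [[-0.698, 0.613, 0.371], [0.541, 0.79, -0.288], [-0.469, -0.0, -0.883]]
wrist_force: [0.4, -0.1, -1.6]
finger_gap: 0.435
finger_force: 29.8
```

Request:
{"name": "apply_moves", "arguments": {"motion": [[255,[0.001,0,0],[0,0,0]],[255,[0.001,0,0],[0,0,0]],[255,[0.001,0,0],[0,0,0]]]}}

```text
time: 10.55
tcp_pos: [597.6, -237.4, 152.4]
ee_rot: [[-0.697, 0.613, 0.371], [0.541, 0.79, -0.288], [-0.47, -0.0, -0.883]]
wrist_force: [-0.2, -0.7, -0.2]
finger_gap: 0.434
finger_force: 29.8
```

```bash
python3 -c "
from h import *
st()"
```

```text
t 10.55 grasp bed [207.29  -0.52  -0.57] lead 98.3 F bed [ 0.18 -0.63 -0.29] M bed [-0.145  0.395  0.081] turn [-0.0006  0.0001 -0.0003] gap 0.434
```

Request:
{"name": "apply_moves", "arguments": {"motion": [[255,[0.001,0,0],[0,0,0]],[255,[0.001,0,0],[0,0,0]],[255,[0.001,0,0],[0,0,0]],[255,[0.001,0,0],[0,0,0]]]}}

```text
time: 10.95
tcp_pos: [594.8, -235.0, 150.4]
ee_rot: [[-0.698, 0.613, 0.37], [0.541, 0.79, -0.288], [-0.469, -0.0, -0.883]]
wrist_force: [-0.4, -1.7, 0.1]
finger_gap: 0.433
finger_force: 29.7
```

Request:
{"name": "apply_moves", "arguments": {"motion": [[255,[0.001,0,0],[0,0,0]],[255,[0.001,0,0],[0,0,0]],[255,[0.001,0,0],[0,0,0]],[255,[0.001,0,0],[0,0,0]]]}}

```text
time: 11.35
tcp_pos: [592.0, -232.9, 148.6]
ee_rot: [[-0.698, 0.613, 0.371], [0.541, 0.79, -0.288], [-0.469, -0.0, -0.883]]
wrist_force: [-1.0, -2.0, -0.4]
finger_gap: 0.433
finger_force: 29.7
```

```bash
python3 -c "
from h import *
st()"
```

```text
t 11.35 grasp bed [199.12  -0.45  -0.58] lead 90.1 F bed [ 0.21 -2.23 -0.58] M bed [-0.478  0.267  0.201] turn [-0.0005 -0.0002 -0.0003] gap 0.433
```

Lead is about 90, so it's inside the 41 mm ring, with a light side force of -2.2 N in bed y. I'll ease over in -y and keep going.

Request:
{"name": "apply_moves", "arguments": {"motion": [[255,[0,-0.0005,0],[0,0,0]],[255,[0.001,0,0],[0,0,0]],[255,[0.001,0,0],[0,0,0]],[255,[0.001,0,0],[0,0,0]],[255,[0.001,0,0],[0,0,0]]]}}

```text
time: 11.85
tcp_pos: [589.0, -230.8, 146.6]
ee_rot: [[-0.698, 0.613, 0.371], [0.541, 0.79, -0.288], [-0.469, -0.0, -0.883]]
wrist_force: [-0.2, -0.8, -0.4]
finger_gap: 0.433
finger_force: 29.8
```

```bash
python3 -c "
from h import *
st()"
```

```text
t 11.85 grasp bed [194.97  -0.61  -0.6 ] lead 86.0 F bed [ 0.06 -0.76 -0.5 ] M bed [-0.063  0.402  0.027] turn [-0.0002 -0.0003 -0.0001] gap 0.433
```

Side force is relieved. I'll continue.

Request:
{"name": "apply_moves", "arguments": {"motion": [[255,[0.001,-0.0003,0],[0,0,0]],[255,[0.001,0,0],[0,0,0]],[255,[0.001,0,0],[0,0,0]],[255,[0.001,0,0],[0,0,0]],[255,[0.001,0,0],[0,0,0]]]}}

```text
time: 12.35
tcp_pos: [585.3, -228.5, 144.3]
ee_rot: [[-0.698, 0.613, 0.371], [0.541, 0.79, -0.288], [-0.469, -0.0, -0.883]]
wrist_force: [-0.7, 0.3, -1.4]
finger_gap: 0.431
finger_force: 29.8
```

Request:
{"name": "apply_moves", "arguments": {"motion": [[255,[0.001,0,0],[0,0,0]],[255,[0.001,0,0],[0,0,0]],[255,[0.001,0,0],[0,0,0]],[255,[0.001,0,0],[0,0,0]]]}}

```text
time: 12.75
tcp_pos: [582.5, -226.4, 142.4]
ee_rot: [[-0.698, 0.613, 0.371], [0.541, 0.79, -0.288], [-0.469, -0.0, -0.883]]
wrist_force: [0.5, 0.2, -1.0]
finger_gap: 0.431
finger_force: 29.8
```

```bash
python3 -c "
from h import *
st()"
```

```text
t 12.75 grasp bed [186.07  -1.12  -0.59] lead 77.1 F bed [-0.27  0.47 -1.01] M bed [-0.036  0.533 -0.008] turn [-0.0004 -0.0002 -0.0003] gap 0.431
```

Request:
{"name": "apply_moves", "arguments": {"motion": [[255,[0.0008,0,0],[0,0,0]],[255,[0.0008,0,0],[0,0,0]],[255,[0.0007,0,0],[0,0,0]],[255,[0.0007,0,0],[0,0,0]]]}}

```text
time: 13.15
tcp_pos: [580.4, -224.8, 141.0]
ee_rot: [[-0.698, 0.613, 0.371], [0.541, 0.79, -0.288], [-0.469, -0.0, -0.883]]
wrist_force: [0.1, 0.6, -0.1]
finger_gap: 0.434
finger_force: 29.8
```

Request:
{"name": "apply_moves", "arguments": {"motion": [[255,[0.0005,0,0],[0,0,0]],[255,[0.0005,0,0],[0,0,0]],[255,[0.0005,0,0],[0,0,0]]]}}

```text
time: 13.45
tcp_pos: [579.4, -224.0, 140.3]
ee_rot: [[-0.698, 0.613, 0.371], [0.541, 0.79, -0.288], [-0.469, -0.0, -0.883]]
wrist_force: [0.6, -0.2, -0.1]
finger_gap: 0.433
finger_force: 29.8
```

Request:
{"name": "apply_moves", "arguments": {"motion": [[255,[0.0005,0,0],[0,0,0]],[255,[0.0005,0,0],[0,0,0]]]}}

```text
time: 13.65
tcp_pos: [578.7, -223.4, 139.9]
ee_rot: [[-0.698, 0.613, 0.371], [0.541, 0.79, -0.288], [-0.469, -0.0, -0.883]]
wrist_force: [-0.5, -0.2, -1.6]
finger_gap: 0.428
finger_force: 29.8
```

```bash
python3 -c "
from h import *
st()"
```

```text
t 13.65 grasp bed [180.62  -1.13  -0.58] lead 71.6 F bed [-1.04 -0.45 -1.3 ] M bed [-0.044  0.514  0.012] turn [-0.0004 -0.0002 -0.0003] gap 0.428
```

Request:
{"name": "apply_moves", "arguments": {"motion": [[255,[0.0005,0,0],[0,0,0]],[255,[0.0005,0,0],[0,0,0]],[255,[0.0005,0,0],[0,0,0]]]}}

```text
time: 13.95
tcp_pos: [577.7, -222.6, 139.2]
ee_rot: [[-0.698, 0.613, 0.371], [0.541, 0.79, -0.288], [-0.469, -0.0, -0.883]]
wrist_force: [1.1, 0.3, -1.0]
finger_gap: 0.432
finger_force: 29.8
```

Request:
{"name": "apply_moves", "arguments": {"motion": [[255,[0.0005,0,0],[0,0,0]],[255,[0.0005,0,0],[0,0,0]],[255,[0.0005,0,0],[0,0,0]]]}}

```text
time: 14.25
tcp_pos: [577.1, -222.0, 138.9]
ee_rot: [[-0.697, 0.613, 0.372], [0.541, 0.79, -0.288], [-0.47, 0.0, -0.882]]
wrist_force: [1.5, -0.8, -0.6]
finger_gap: 0.432
finger_force: 29.8
```

Request:
{"name": "apply_moves", "arguments": {"motion": [[255,[0.0005,0,0],[0,0,0]],[255,[0,0,0],[0,0,0]]]}}

```text
time: 14.45
tcp_pos: [577.0, -222.0, 138.9]
ee_rot: [[-0.697, 0.613, 0.372], [0.541, 0.79, -0.289], [-0.471, 0.0, -0.882]]
wrist_force: [2.4, -2.1, 0.3]
finger_gap: 0.431
finger_force: 29.8
```

```bash
python3 -c "
from h import *
st()"
```

```text
t 14.45 grasp bed [178.24  -0.97  -0.41] lead 69.2 F bed [ 2.95 -0.18 -1.22] M bed [-0.121 -0.406  0.12 ] turn [ 0.0001  0.0016 -0.0006] gap 0.431
```

Contact: the tool has stopped at grasp x of about 178.2 (lead about 69, expected 71.6 for the 34 mm ring) with about +3 N along the axis. I'll press a little more and hold to confirm.

Request:
{"name": "apply_moves", "arguments": {"motion": [[255,[0.0005,0,0],[0,0,0]],[255,[0.0005,0,0],[0,0,0]],[255,[0,0,0],[0,0,0]],[255,[0,0,0],[0,0,0]]]}}

```text
time: 14.85
tcp_pos: [577.0, -221.7, 139.0]
ee_rot: [[-0.696, 0.613, 0.374], [0.541, 0.79, -0.289], [-0.472, 0.001, -0.881]]
wrist_force: [5.0, -3.7, 2.4]
finger_gap: 0.433
finger_force: 29.7
```

```bash
python3 -c "
from h import *
st()"
```

```text
t 14.85 grasp bed [178.13  -0.82  -0.28] lead 69.1 F bed [ 6.67  0.14 -0.79] M bed [-0.179 -0.974  0.116] turn [ 0.0006  0.0032 -0.0007] gap 0.433
```

Firm stop: 6.7 N with no further travel. I'll hold, ease the pressure, open the gripper, then withdraw straight back along the fingers.

Request:
{"name": "apply_moves", "arguments": {"motion": [[255,[0,0,0],[0,0,0]],[255,[0,0,0],[0,0,0]],[255,[0,0,0],[0,0,0]],[255,[0,0,0],[0,0,0]],[255,[0,0,0],[0,0,0]],[255,[-0.0008,0,0],[0,0,0]],[255,[0,0,0],[0,0,0]],[220,[0,0,0],[0,0,0]],[140,[0,0,0],[0,0,0]],[120,[0,0,0],[0,0,0]]]}}

```text
time: 15.85
tcp_pos: [575.0, -220.8, 137.3]
ee_rot: [[-0.699, 0.613, 0.368], [0.542, 0.79, -0.287], [-0.467, -0.001, -0.884]]
wrist_force: [-0.1, 0.6, -0.1]
finger_gap: 0.502
finger_force: 0.0
```

```bash
python3 -c "
from h import *
st()"
```

```text
t 15.85 grasp bed [175.44  -1.28  -0.78] lead 66.4 F bed [-0.48  0.41  0.13] M bed [-0.003  0.449  0.016] turn [-0.0011 -0.0028 -0.    ] gap 0.502
```

Request:
{"name": "apply_moves", "arguments": {"motion": [[60,[0,0,0],[0,0,0]],[0,[0,0,0],[0,0,0]],[0,[0,0,0],[0,0,0]],[0,[0,0,0],[0,0,0]],[0,[0,0,-0.01],[0,0,0]],[0,[0,0,-0.02],[0,0,0]],[0,[0,0,-0.03],[0,0,0]],[0,[0,0,-0.04],[0,0,0]],[0,[0,0,-0.04],[0,0,0]],[0,[0,0,-0.04],[0,0,0]],[0,[0,0,0],[0,0,0]]]}}

```text
time: 16.95
tcp_pos: [516.3, -170.4, 287.5]
ee_rot: [[-0.698, 0.608, 0.379], [0.542, 0.794, -0.275], [-0.468, 0.014, -0.884]]
wrist_force: [0.8, 2.3, -0.3]
finger_gap: 1.002
finger_force: 0.0
```

```bash
python3 -c "
from h import *
st()
t=env.camera('top');sd=env.camera('side');cv2.imwrite('pics/t5.png',t[:,:,::-1]);cv2.imwrite('pics/s5.png',sd[:,:,::-1])
cv2.imwrite('pics/c8.png',zoom(sd,260,150,130,135,4.4 and 4))"
```

```text
t 16.95 grasp bed [177.71   2.46 168.19] lead 68.7 F bed [-0.85  2.28  0.05] M bed [ 0.058  0.473 -0.035] turn [ 0.0152 -0.0021 -0.0008] gap 1.002
```

View pics/c8.png

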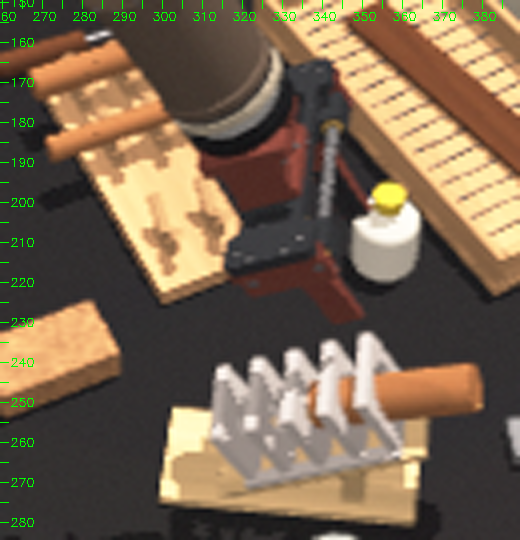

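The last crop shows the dowel through plates 5 and 4, with its tip at plate 3 (the 34 mm ring) near (333,250) and its upper end at about (379,247). The other two dowels are still in the rack and the gripper is clear. I'll let it settle and hand in.

Request:
{"name": "apply_moves", "arguments": {"motion": [[0,[0,0,-0.01],[0,0,0]],[0,[0,0,0],[0,0,0]],[0,[0,0,0],[0,0,0]],[0,[0,0,0],[0,0,0]]]}}

```text
time: 17.45
tcp_pos: [511.1, -168.8, 291.7]
ee_rot: [[-0.701, 0.61, 0.368], [0.539, 0.792, -0.286], [-0.466, -0.003, -0.885]]
wrist_force: [0.3, -0.5, -1.0]
finger_gap: 0.999
finger_force: 0.0
```

Run:
```python
from h import *
im=env.camera("side").astype(np.float32);f=im[:,:,0]-im[:,:,2]
old=cv2.imread("pics/s5.png")[:,:,::-1].astype(np.float32)
xs=np.arange(180,225,2.);P=np.array([proj("side",bed(G,(x,0,0))) for x in xs],np.float32)
print([(int(x),int(v)) for x,v in zip(xs,cv2.remap(f,P[:,:1].copy(),P[:,1:].copy(),cv2.INTER_LINEAR).ravel())])
print("change at dowel",np.abs(im-old)[235:260,333:385].mean().round(2))
print(env.job_done())
```

```text
[(180, 131), (182, 133), (184, 134), (186, 134), (188, 135), (190, 134), (192, 134), (194, 135), (196, 135), (198, 135), (200, 133), (202, 129), (204, 120), (206, 115), (208, 109), (210, 90), (212, 62), (214, 27), (216, 10), (218, 2), (220, 2), (222, 2), (224, 2)]
change at dowel 1.67
the job is handed in; nothing more can be done
None
```

I handed the job in at 17.5 s: the lone dowel (38.5 mm) passed the 48 and 41 mm rings, stopped firmly at the 34 mm ring at about 7 N, was held there and released in place; afterwards the dowel was still, the gripper was clear and the other two dowels were still in the rack.

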